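Roll the jar onto the reading line and start the reader

ROBOT

A 6-joint arm with a two-finger parallel gripper is mounted at the origin on a cart in front of the work surface, level with it; the furniture and walls round the work are solid. World frame = base frame: x ahead of the robot, y to its left, z up, the work surface at z = 0. Lengths are in m, angles in rad, forces in N, time in s.
With the tool pointing down it reaches from about 0.375 to 0.975 m from the base axis. Payload 3.8 kg.
Tool frame: the origin (TCP) lies at the very end of the fingers, on their centre line; the grasp point (between the pads) lies 19 mm behind it (bot.grip_point_offset is the distance from the TCP to the grasp point, in m); z points along the fingers, x is the direction in which the jaws open and shut, and the axes are right-handed (so a half turn about z gives the same grasp; the last joint's range is limited). The gripper opens to 85 mm and grips with 20 to 120 N. Pads are 22 mm wide; open, the fingers measure 114 mm over their backs; the gripper's body (76 mm by 85 mm) begins 54 mm behind the grasp point. The pads swing forward as they close: fully open they stand 13 mm farther back than shut.
Start: joints at [-1.251, 0.264, 1.604, -0, 1.274, -0.037], TCP at [0.236, -0.632, 0.231] pointing down, gripper open.
Joint ranges: [-2.63, 2.63], [-0.94, 2.18], [0.31, 2.57], [-1.31, 4.45], [0, 2.66], [-2.55, 2.55]. Speed limits (rad/s): [2.57, 2.57, 3.14, 3.14, 3.14, 3.14].

INTERFACE

Orientations are given as a rotation vector (axis times angle).
In Python, from workcell import bot, read_camera gives the robot as it stands.
- The arm moves only by the tool arm_command, never from a script. Its argument "rows" is a list of rows, each an object with "delta_rot": the turn, a rotation vector about the tool's x, y, z in rad, a list of three; "xyz": the shift along the tool's x, y, z in m, a list of three; "gripper": the finger opening in m, from 0 to 0.0854. A call has 1 to 12 rows; each row shifts and turns the commanded pose from where the row before left it, along the tool's axes as they then stand; what a row does not reach is not made up. A row lasts 1/10 s, in which the tool goes at most 50 mm and 8.59 degrees, less where a joint would pass 70% of its speed; a pose out of reach is approached as far as the arm can. A call is refused whole if a number of a shift passes 0.05 or a number of a turn 0.15, either way. A call with a gripper value outside its range is refused whole. The fingers move at their own pace and stop on an object; "force" is the grip in N (left out, the last holds). Time passes only in rows, so rows that do not move let the fingers close. It gives the time, the measured TCP pose, the force and the opening at its end, in the units of the state.
- bot.read_state(): the state, without advancing time (a new reading comes with each control period).
- read_camera(name): name is "scene" or "top"; returns a dict with "pixels" (420x560x3 uint8, red, green, blue), "range_z" (420x560 float32, m along the optical axis (not along the pixel's ray), 0 where there is no reading), "intrinsics" (3x3 intrinsics, pixels), "camera_from_world" (4x4, takes a point from world to camera coordinates). Camera axes: x right, y up, looking along -z (the intrinsics and any distortion apply to the point x, -y, -z); pixel columns grow to the right and rows downward; lengths in m; the calibration is good to about 2 mm. A picture is of the moment at which its call begins.
- bot.finish_job(): hands the job in, once; it reports no verdict.
The state is a dict: "time": time; "q": joint angles; "joint_vel": joint speeds; "joint_torque": joint torques, N m; "tool_pos": TCP position; "tcp_rot": TCP orientation; "wrist_force": force on the tool from outside, world axes, zero at the start; "torque": the same for the moment, N m; "width": opening from 0.0 (shut) to 1.0 (fully open).
Only numpy, scipy, OpenCV 4.12 (cv2) and the standard library are available. Lean on these libraries where they do the work, as an engineer would, in place of code of your own. Each camera call takes 0.05 s, during which the arm holds its last target.

TASK

The white jar with the blue cap lies on its side in the reader tray: roll it along the tray by pushing gently with the fingertips on its upper half, never lifting it, so that it comes to rest lying along the dark reading line, with its axis over the line to within 8 mm. Let go of the jar and, only then, press the round white button on the grey block at the end of the tray down fully and let it come up again. Leave the things standing round the tray where they are.

Things in the scene. Friction and masses are not known exactly. Their poses are not given: they have to be found in the camera images.
- tray: Flat white fixed tray. Origin: worktop level, middle of the rolling floor. y runs along it to the grey control block (the way to roll), x across it away from the robot, z up. Floor 12 mm above the worktop, y -157 to +130 mm, 142 mm wide between side rails 8 mm thick; rails and the end wall (y -161) reach 28 mm above the worktop. Grey block: y +130 to +200 mm, 158 mm wide, top 34 mm up.
- line (a point): Middle of the dark reading line: a black strip 6 mm wide across the tray floor (along the tray's x, carried up the side rails as black bars), at y = +45 mm of the tray, at floor level. Axes as the tray's.
- jar: White jar, blue cap, 60 mm diameter, 128 mm long, about 0.25 kg, on its side across the tray, cap to the tray's +x. Origin: centre of its base; z runs along it from base to cap. Cylindrical for 105 mm from the base; cap 51.6 mm wide. Does not slip easily on fingers or tray: its top turns with a fingertip laid on it (axis goes half as far); pushed from behind it may bind. Stays where left.
- jar_centre (a point): Centre of the jar, on its axis, 64 mm from its base, 42 mm above the worktop while it lies in the tray. At the start it is 70 to 150 mm from the line, on the tray's -y side.
- read (a joint): The button's travel in m: 0 up, 0.006 fully down, springs back when let go. About 4 N press it fully down; it counts as pressed beyond 4 mm.
- read_top (a point): Centre of the button's top face: a round white push button 28 mm in diameter on the grey control block, pressed straight down. It stands at x = +35 mm, y = +165 mm of the tray; the black panel beside it is only a display.
- amber: Bystander: small brown bottle, 38 mm diameter, 72 mm high, standing in front of the tray; origin under its centre.
- tin: Bystander: round white box with blue lid, 53 mm diameter, 42 mm high, in front of the tray; origin under its centre.
- beaker: Bystander: glass beaker, 53 mm diameter, 70 mm high, behind the tray; origin under its centre.
- rack: Bystander: empty blue vial rack, 37x115x26 mm, behind the tray; origin under its centre.
- pen: Bystander: marker pen, 135 mm long, lying near the front edge at the right; origin under its centre.
There are look-alikes about, which are no part of the job. Leave any purple look-alike of the jar alone.

How it is judged:
By the outcome, as a careful person would: the job done as asked, in the order asked, and still so for the second after the job is handed in, with the robot touching nothing.
It also fails if it takes over 72 s, if anything falls off the work surface, if the arm or the gripper's body presses on something with over 40 N, if the wrist force passes 120 N, or if a joint passes its speed limit or range.

## Working session

There is one attempt and no reset: what is moved stays moved. The work goes in short steps, Python scripts to look and compute and a tool call to move; the robot and the scene stay as the last step left them, time stands still between calls to the robot, and variables do not carry over. Pictures are saved under pics/ and viewed, and the job is handed in when it is done.

Besides the shell and the picture viewer there is one more tool, called after ">>>" in YAML: its name, and indented under it one key for each argument. arm_command: Moves the arm, as the interface text tells. Its arguments: {"type":"object","properties":{"rows":{"type":"array","items":{"type":"object","properties":{"delta_rot":{"type":"array","items":{"type":"number"}},"xyz":{"type":"array","items":{"type":"number"}},"gripper":{"type":"number"}}}},"force":{"type":"number"}},"required":["rows"]}

```bash
mkdir -p pics; ls; python3 - <<'E'
from workcell import bot, read_camera
import cv2,numpy as np
for n in("scene","top"):
    d=read_camera(n); cv2.imwrite(f"pics/{n}0.png",d["pixels"][...,::-1]); np.savez(f"{n}0.npz",**d)
    print(n,d["intrinsics"],d["camera_from_world"].round(3))
print(bot.read_state())
E
```

```text
pics
scene [[450.56508728   0.         273.561079  ]
 [  0.         450.56508728 206.1468406 ]
 [  0.           0.           1.        ]] [[ 0.593 -0.805  0.006 -0.327]
 [ 0.341  0.258  0.904 -0.221]
 [-0.729 -0.534  0.428 -0.846]
 [ 0.     0.     0.     1.   ]]
top [[414.01664389   0.         273.11299441]
 [  0.         414.01664389 212.36775738]
 [  0.           0.           1.        ]] [[ 0.004 -1.     0.009 -0.043]
 [ 0.997  0.004  0.078 -0.503]
 [-0.078  0.008  0.997 -1.058]
 [ 0.     0.     0.     1.   ]]
{'time': 0.1, 'q': array([-1.25088872e+00,  2.64705325e-01,  1.60524111e+00,  6.12371663e-06,
        1.27372534e+00, -3.69006090e-02]), 'joint_vel': array([ 0.00183401, -0.0019145 , -0.00202244, -0.00086568,  0.00196067,
       -0.00029721]), 'joint_torque': array([ 6.03991266e-04, -5.16707110e+01, -3.68589914e+01, -6.77760568e-05,
        6.30301874e-03,  1.64178380e-05]), 'tool_pos': array([ 0.23555647, -0.63184965,  0.23006602]), 'tcp_rot': array([-2.57936688,  1.79125488,  0.00260538]), 'wrist_force': array([-0.6011723 ,  0.12062037, -1.04723498]), 'torque': array([ 0.03647869, -0.02797444,  0.05714469]), 'width': 1.0054921349711066}
```

View pics/scene0.png

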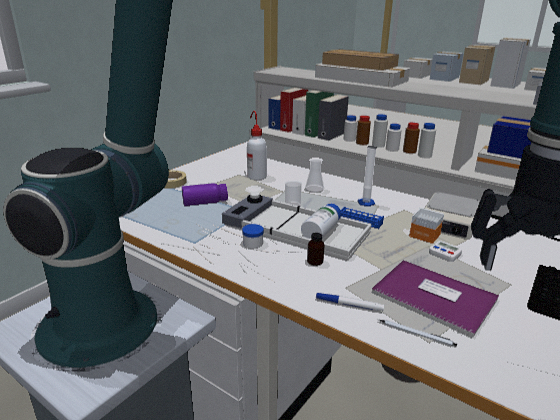

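View pics/top0.png

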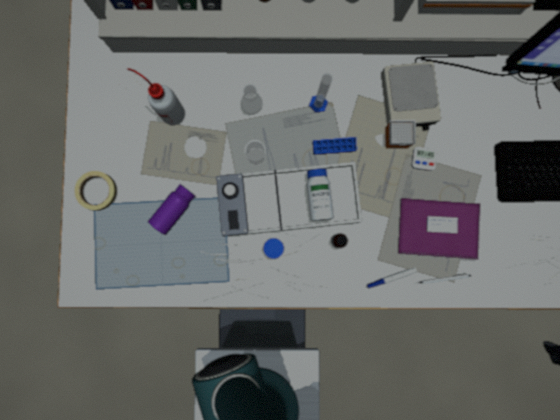

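The top view shows two jar-like things. The white jar with a blue cap lies in the tray at about (319,193). The purple one on the blue mat at (172,209) is the look-alike. The white bottles on the shelf are upright and far off. The jar in the tray fits the description. The grey block is at (231,205), the button at (230,190) and the dark line at (278,198). I'll confirm this in an enlarged crop.

```bash
cat > h.py <<'E'
import numpy as np,cv2
def ray(d,u,v):
    K=d["intrinsics"];T=d["camera_from_world"];R=T[:3,:3];t=T[:3,3]
    c=-R.T@t
    r=R.T@np.array([(u-K[0,2])/K[0,0],-(v-K[1,2])/K[1,1],-1.]); return c,r
def plane(d,u,v,z):
    c,r=ray(d,u,v); return c+r*(z-c[2])/r[2]
def proj(d,p):
    K=d["intrinsics"];T=d["camera_from_world"];q=T[:3,:3]@np.asarray(p)+T[:3,3]
    return np.array([K[0,0]*q[0]/-q[2]+K[0,2],K[1,1]*-q[1]/-q[2]+K[1,2]])
E
python3 - <<'E'
import cv2,numpy as np
d=np.load("top0.npz")
c=d["pixels"][155:245,210:370,::-1]
cv2.imwrite("pics/crop0.png",cv2.resize(c,None,fx=5,fy=5,interpolation=cv2.INTER_CUBIC))
E
```

```text
(no output)
```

View pics/crop0.png

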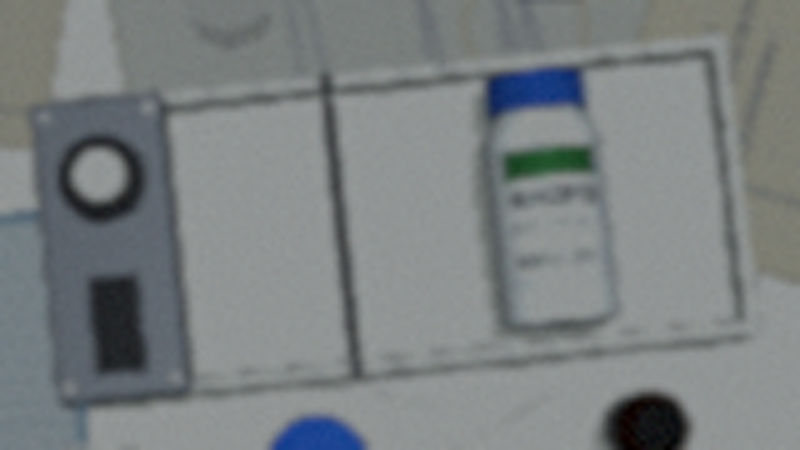

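The crop confirms it: a white jar with a blue cap (cap at crop (535,90), base at (560,325)), the black line from (325,75) to (357,377), and the button at (100,177). Next I'll measure them.

```bash
cat > m.py <<'E'
from h import *
def meas(d):
    im=d["pixels"].astype(int); g=im.max(2)
    # line
    pts=[]
    for v in range(178,224):
        row=g[v,265:292].astype(float); base=np.median(row); w=np.clip(base-row-25,0,None)
        if w.sum()>20: pts.append(plane(d,265+(w*np.arange(27)).sum()/w.sum(),v,0.012)[:2])
    return np.array(pts)
E
python3 - <<'E'
from m import *
d=dict(np.load("top0.npz"))
p=meas(d); f=np.polyfit(p[:,0],p[:,1],1); print("line y=f(x)",f,len(p),np.std(p[:,1]-np.polyval(f,p[:,0])))
im=d["pixels"].astype(int)
# block mask: greyish-blue mid
hsv=cv2.cvtColor(d["pixels"],cv2.COLOR_RGB2HSV)
print("block px",hsv[183,240],hsv[225,240],"floor",hsv[200,255],"button",hsv[190,230],"body",hsv[210,320],"cap",hsv[173,317], "floor near jar",hsv[200,295])
for nm,(u,v),z in [("b1",(33,105),.034),("b2",(155,93),.034),("b3",(188,390),.034),("b4",(62,403),.034),("button",(100,177),.04),("railfarR",(722,38),.028),("railnearR",(752,333),.028)]:
    print(nm,plane(d,210+(u-2)/5,155+(v-2)/5,z).round(4))
sub=np.zeros(hsv.shape[:2],bool); sub[160:190,300:335]=True
m=(hsv[...,0]>105)&(hsv[...,0]<125)&(hsv[...,1]>150)&sub
m[:,:]&=np.arange(420)[:,None]>166
v,u=np.nonzero(m); print("cap px",u.mean(),v.mean(),u.min(),u.max(),v.min(),v.max())
print("button Z",d["range_z"][190,230])
# depth cloud of jar
K=d["intrinsics"];T=d["camera_from_world"]
V,U=np.mgrid[165:225,300:340]; Z=d["range_z"][165:225,300:340]
C=np.stack([(U-K[0,2])/K[0,0]*Z,-(V-K[1,2])/K[1,1]*Z,-Z],-1); W=(C-T[:3,3])@T[:3,:3]
top=W[(W[...,2]>.045)&(Z>0)]; print("jar cloud",len(top),top.mean(0),top.min(0),top.max(0))
a=np.polyfit(top[:,0],top[:,1],1); print("axis y=f(x)",a)
E
```

```text
line y=f(x) [ 0.10894865 -0.1119016 ] 46 0.00014987800911285356
block px [105  37 110] [107  33 107] floor [ 90   8 150] button [ 96   9 149] body [ 90   2 150] cap [111 205 128] floor near jar [ 90   7 149]
b1 [0.5967 0.1061 0.034 ]
b2 [0.6032 0.0432 0.034 ]
b3 [0.4498 0.0248 0.034 ]
b4 [0.4429 0.0891 0.034 ]
button [0.5585 0.0705 0.04  ]
railfarR [ 0.6348 -0.2521  0.028 ]
railnearR [ 0.4805 -0.2659  0.028 ]
cap px 316.2962962962963 172.27777777777777 308 325 169 176
button Z 1.0398365
jar cloud 1146 [ 0.54414814 -0.15673139  0.06624681] [ 0.48127609 -0.19303955  0.0464281 ] [ 0.61208314 -0.12685085  0.07798752]
axis y=f(x) [ 0.08552797 -0.20327128]
```

```bash
cat >> m.py <<'E'
th=np.arctan(0.10895); TX=np.array([np.cos(th),np.sin(th)]); TY=np.array([-np.sin(th),np.cos(th)])
LINE=np.array([0.536,-0.0535])
def tray(p): q=np.asarray(p)[:2]-LINE; return np.array([q@TX,q@TY+.045])
def world(x,y): return LINE+TX*x+TY*(y-.045)
def cloud(d):
    K=d["intrinsics"];T=d["camera_from_world"]
    V,U=np.mgrid[0:420,0:560]; Z=d["range_z"]
    C=np.stack([(U-K[0,2])/K[0,0]*Z,-(V-K[1,2])/K[1,1]*Z,-Z],-1); return (C-T[:3,3])@T[:3,:3]
def jar(d,zmin=.040):
    "per-row silhouette of raised region in the tray; bisecting ray cut with z=.042"
    W=cloud(d); q=(W[...,:2]-LINE); X=q@TX; Y=q@TY+.045
    m=(d["range_z"]>0)&(W[...,2]>zmin)&(W[...,2]<.1)&(abs(X)<.062)&(Y<.115)&(Y>-.15)
    out=[]
    for v in range(150,240):
        u=np.nonzero(m[v])[0]
        if 18<len(u)<40: 
            a=tray(plane(d,(u.min()+u.max())/2,v,.042)); out.append([*a,u.max()-u.min()+1])
    return np.array(out)
def jarfit(d):
    o=jar(d); s=abs(o[:,0])<.045; o=o[s]
    f=np.polyfit(o[:,0],o[:,1],1); return f,np.std(o[:,1]-np.polyval(f,o[:,0])),len(o),np.median(o[:,2])
from scipy.spatial.transform import Rotation as Rn
def togo(st,p,yawx=None):
    R=Rn.from_rotvec(st["tcp_rot"]); dl=R.inv().apply(np.array(p)-st["tool_pos"])
    print("tool shift",dl.round(4))
    M=R.as_matrix(); print("tool x,y,z in world",M.T.round(3).tolist())
    if yawx is not None:
        x=np.array([*yawx,0.]); x/=np.linalg.norm(x)
        z=np.array([0,0,-1.]); G=np.stack([x,np.cross(z,x),z],1)
        print("turn rotvec",(R.inv()*Rn.from_matrix(G)).as_rotvec().round(4))
E
python3 - <<'E'
from m import *
from workcell import bot
d=dict(np.load("top0.npz"))
print("slope,y0 tray",jarfit(d)); o=jar(d); print(o[::6].round(4))
f=jarfit(d)[0]
# x extent from colour: cap far end & base near end pixel
for nm,(u,v) in [("capend",(532,70)),("base",(562,328))]: print(nm,tray(plane(d,210+(u-2)/5,155+(v-2)/5,.042)))
st=bot.read_state(); p=world(0,f[1]); print("jar centre world",p)
togo(st,[*p,.15],TY); togo(st,[*p,.15],-TY); togo(st,[*p,.15],TX)
for nm,(u,v),z in [("amber",(340,241),.072),("tin",(274,248),.042),("beaker",(255,152),.07)]: print(nm,tray(plane(d,u,v,z)))
E
```

```text
slope,y0 tray (array([-0.01103338, -0.0617226 ]), np.float64(0.0007225478294948773), 34, np.float64(24.0))
[[ 6.13e-02 -6.25e-02  1.90e+01]
 [ 4.31e-02 -6.17e-02  2.00e+01]
 [ 2.75e-02 -6.12e-02  2.30e+01]
 [ 1.20e-02 -6.07e-02  2.40e+01]
 [-3.70e-03 -6.15e-02  2.40e+01]
 [-1.93e-02 -6.23e-02  2.40e+01]
 [-3.46e-02 -6.06e-02  2.40e+01]
 [-5.01e-02 -6.13e-02  2.40e+01]]
capend [ 0.06774401 -0.06059388]
base [-0.06597139 -0.06081382]
jar centre world [ 0.54755903 -0.15959478]
tool shift [-0.3334 -0.4573  0.0808]
tool x,y,z in world [[0.349, -0.937, -0.002], [-0.937, -0.349, -0.0], [-0.001, 0.002, -1.0]]
turn rotvec [-3.0000e-03  3.0000e-04 -2.8933e+00]
tool shift [-0.3334 -0.4573  0.0808]
tool x,y,z in world [[0.349, -0.937, -0.002], [-0.937, -0.349, -0.0], [-0.001, 0.002, -1.0]]
turn rotvec [2.000e-04 2.100e-03 2.483e-01]
tool shift [-0.3334 -0.4573  0.0808]
tool x,y,z in world [[0.349, -0.937, -0.002], [-0.937, -0.349, -0.0], [-0.001, 0.002, -1.0]]
turn rotvec [-0.0014  0.0017 -1.3225]
amber [-0.12302723 -0.09518884]
tin [-0.12333547  0.06823232]
beaker [0.12057612 0.09073502]
```

>>> arm_command:
  rows:
    - {"xyz": [-0.024, -0.033, 0], "gripper": 0}
    - {"xyz": [-0.024, -0.033, 0], "gripper": 0}
    - {"xyz": [-0.024, -0.033, 0], "gripper": 0}
    - {"xyz": [-0.024, -0.033, 0], "gripper": 0}
    - {"xyz": [-0.024, -0.033, 0], "gripper": 0}
    - {"xyz": [-0.024, -0.033, 0], "gripper": 0}
    - {"xyz": [-0.024, -0.033, 0], "gripper": 0}
    - {"xyz": [-0.024, -0.033, 0], "gripper": 0}
    - {"xyz": [-0.024, -0.033, 0], "gripper": 0}
    - {"xyz": [-0.024, -0.033, 0], "gripper": 0}
    - {"delta_rot": [0, 0, 0.124], "gripper": 0}
    - {"delta_rot": [0, 0, 0.124], "gripper": 0}
  force: 20

```text
invalid input
```

```bash
python3 - <<'E'
from m import *
from workcell import bot
st=bot.read_state(); print(st); togo(st,[*world(0,-.072),.10],-TY)
E
```

```text
{'time': 0.1, 'q': array([-1.25088872e+00,  2.64705325e-01,  1.60524111e+00,  6.12371663e-06,
        1.27372534e+00, -3.69006090e-02]), 'joint_vel': array([ 0.00183401, -0.0019145 , -0.00202244, -0.00086568,  0.00196067,
       -0.00029721]), 'joint_torque': array([ 6.03991266e-04, -5.16707110e+01, -3.68589914e+01, -6.77760568e-05,
        6.30301874e-03,  1.64178380e-05]), 'tool_pos': array([ 0.23555647, -0.63184965,  0.23006602]), 'tcp_rot': array([-2.57936688,  1.79125488,  0.00260538]), 'wrist_force': array([-0.6011723 ,  0.12062037, -1.04723498]), 'torque': array([ 0.03647869, -0.02797444,  0.05714469]), 'width': 1.0054921349711066}
tool shift [-0.3233 -0.4548  0.1308]
tool x,y,z in world [[0.349, -0.937, -0.002], [-0.937, -0.349, -0.0], [-0.001, 0.002, -1.0]]
turn rotvec [2.000e-04 2.100e-03 2.483e-01]
```

Every row probably needs all the fields.

>>> arm_command:
  rows:
    - {"xyz": [-0.024, -0.033, 0], "delta_rot": [0, 0, 0], "gripper": 0}
    - {"xyz": [-0.024, -0.033, 0], "delta_rot": [0, 0, 0], "gripper": 0}
    - {"xyz": [-0.024, -0.033, 0], "delta_rot": [0, 0, 0], "gripper": 0}
    - {"xyz": [-0.024, -0.033, 0], "delta_rot": [0, 0, 0], "gripper": 0}
    - {"xyz": [-0.024, -0.033, 0], "delta_rot": [0, 0, 0], "gripper": 0}
    - {"xyz": [-0.024, -0.033, 0], "delta_rot": [0, 0, 0], "gripper": 0}
    - {"xyz": [-0.024, -0.033, 0], "delta_rot": [0, 0, 0], "gripper": 0}
    - {"xyz": [-0.024, -0.033, 0], "delta_rot": [0, 0, 0], "gripper": 0}
    - {"xyz": [-0.024, -0.033, 0], "delta_rot": [0, 0, 0], "gripper": 0}
    - {"xyz": [-0.024, -0.033, 0], "delta_rot": [0, 0, 0], "gripper": 0}
    - {"xyz": [0, 0, 0], "delta_rot": [0, 0, 0.124], "gripper": 0}
    - {"xyz": [0, 0, 0], "delta_rot": [0, 0, 0.124], "gripper": 0}
  force: 20

```text
time: 1.3
tool_pos: [0.4616, -0.2906, 0.2308]
tcp_rot: [2.337, -2.1, -0.002]
wrist_force: [0.3, -0.1, -1.1]
width: -0.005
```

```bash
python3 - <<'E'
from m import *
from workcell import bot
st=bot.read_state(); print({k:st[k] for k in("time","tool_pos","wrist_force","width","q")}); togo(st,[*world(0,-.072),.10],-TY)
E
```

```text
{'time': 1.3, 'tool_pos': array([ 0.46162385, -0.29063204,  0.23075297]), 'wrist_force': array([ 0.27104805, -0.14931258, -1.06815613]), 'width': -0.00458303354189151, 'q': array([-6.07555332e-01,  1.99893839e-02,  1.88164282e+00,  3.70845408e-06,
        1.24096571e+00,  8.56443281e-01])}
tool shift [-0.1108 -0.0995  0.1308]
tool x,y,z in world [[0.107, -0.994, -0.001], [-0.994, -0.107, 0.001], [-0.001, 0.001, -1.0]]
turn rotvec [ 0.0008  0.0007 -0.0017]
```

>>> arm_command:
  rows:
    - {"xyz": [-0.0277, -0.0249, 0], "delta_rot": [0, 0, 0], "gripper": 0}
    - {"xyz": [-0.0277, -0.0249, 0], "delta_rot": [0, 0, 0], "gripper": 0}
    - {"xyz": [-0.0277, -0.0249, 0], "delta_rot": [0, 0, 0], "gripper": 0}
    - {"xyz": [-0.0277, -0.0249, 0], "delta_rot": [0, 0, 0], "gripper": 0}
    - {"xyz": [0, 0, 0.035], "delta_rot": [0, 0, 0], "gripper": 0}
    - {"xyz": [0, 0, 0.035], "delta_rot": [0, 0, 0], "gripper": 0}
    - {"xyz": [0, 0, 0.035], "delta_rot": [0, 0, 0], "gripper": 0}
    - {"xyz": [0, 0, 0.035], "delta_rot": [0, 0, 0], "gripper": 0}
    - {"xyz": [0, 0, 0.01], "delta_rot": [0, 0, 0], "gripper": 0}
    - {"xyz": [0, 0, 0], "delta_rot": [0, 0, 0], "gripper": 0}

```text
time: 2.3
tool_pos: [0.5462, -0.1707, 0.0791]
tcp_rot: [2.337, -2.096, -0.008]
wrist_force: [-0.0, 0.4, 0.5]
width: 0.006
```

```bash
cat > s.py <<'E'
from m import *
from workcell import bot,read_camera
import sys
st=bot.read_state(); print(st["time"],"tray",tray(st["tool_pos"]).round(4),"z",st["tool_pos"][2].round(4),"F",st["wrist_force"].round(2))
if len(sys.argv)>1:
    d=read_camera("top"); n=sys.argv[1]; cv2.imwrite(f"pics/{n}.png",cv2.resize(d["pixels"][130:260,190:390,::-1],None,fx=4,fy=4,interpolation=cv2.INTER_CUBIC))
    np.savez(n+".npz",**d)
E
python3 s.py a1; python3 -c "
from m import *
from workcell import read_camera
d=read_camera('scene');cv2.imwrite('pics/s1.png',cv2.resize(d['pixels'][150:290,190:420,::-1],None,fx=3.4,fy=3.4))"
```

```text
2.3 tray [-0.0026 -0.0726] z 0.0791 F [-0.03  0.39  0.49]
```

View pics/s1.png

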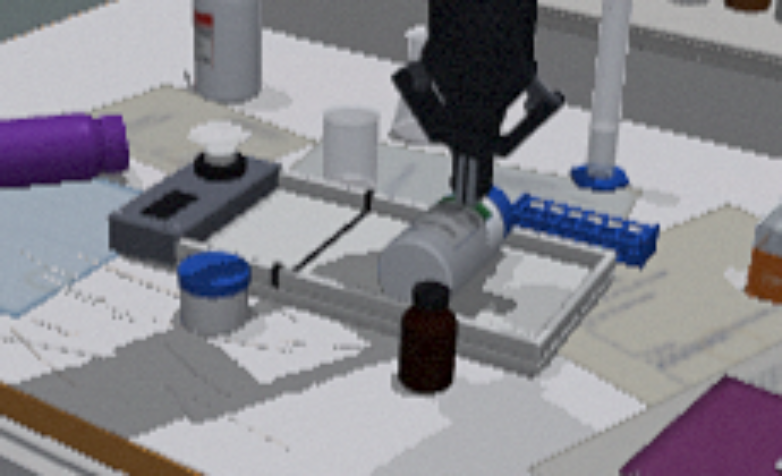

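The closed fingertips are just above the jar, at crop (468,205). I'll lower them gently.

>>> arm_command:
  rows:
    - {"xyz": [0, 0, 0.005], "delta_rot": [0, 0, 0], "gripper": 0}
    - {"xyz": [0, 0, 0.001], "delta_rot": [0, 0, 0], "gripper": 0}
    - {"xyz": [0, 0, 0.001], "delta_rot": [0, 0, 0], "gripper": 0}
    - {"xyz": [0, 0, 0], "delta_rot": [0, 0, 0], "gripper": 0}

```text
time: 2.8
tool_pos: [0.5484, -0.1715, 0.0748]
tcp_rot: [-2.339, 2.097, -0.001]
wrist_force: [-0.0, -0.1, 0.3]
width: -0.003
```

```bash
python3 s.py
```

```text
2.8 tray [-0.0005 -0.0736] z 0.0748 F [-0.04 -0.1   0.26]
```

>>> arm_command:
  rows:
    - {"xyz": [0, 0, 0.001], "delta_rot": [0, 0, 0], "gripper": 0}
    - {"xyz": [0, 0, 0.001], "delta_rot": [0, 0, 0], "gripper": 0}
    - {"xyz": [0, 0, 0.001], "delta_rot": [0, 0, 0], "gripper": 0}
    - {"xyz": [0, 0, 0], "delta_rot": [0, 0, 0], "gripper": 0}

```text
time: 3.2
tool_pos: [0.548, -0.1713, 0.0711]
tcp_rot: [2.339, -2.097, -0.0]
wrist_force: [0.2, -0.1, 0.6]
width: -0.002
```

>>> arm_command:
  rows:
    - {"xyz": [0, 0, 0.0005], "delta_rot": [0, 0, 0], "gripper": 0}
    - {"xyz": [0, 0, 0.0005], "delta_rot": [0, 0, 0], "gripper": 0}
    - {"xyz": [0, 0, 0], "delta_rot": [0, 0, 0], "gripper": 0}

```text
time: 3.5
tool_pos: [0.5482, -0.1716, 0.0707]
tcp_rot: [2.339, -2.097, 0.001]
wrist_force: [-0.9, -0.3, 3.6]
width: 0.0
```

>>> arm_command:
  rows:
    - {"xyz": [0, 0, 0.0005], "delta_rot": [0, 0, 0], "gripper": 0}
    - {"xyz": [-0.002, 0, 0], "delta_rot": [0, 0, 0], "gripper": 0}
    - {"xyz": [-0.004, 0, 0], "delta_rot": [0, 0, 0], "gripper": 0}
    - {"xyz": [-0.004, 0, 0], "delta_rot": [0, 0, 0], "gripper": 0}
    - {"xyz": [-0.004, 0, 0], "delta_rot": [0, 0, 0], "gripper": 0}
    - {"xyz": [-0.004, 0, 0], "delta_rot": [0, 0, 0], "gripper": 0}
    - {"xyz": [-0.002, 0, 0], "delta_rot": [0, 0, 0], "gripper": 0}
    - {"xyz": [0, 0, 0], "delta_rot": [0, 0, 0], "gripper": 0}

```text
time: 4.3
tool_pos: [0.5462, -0.1518, 0.0719]
tcp_rot: [2.339, -2.097, 0.001]
wrist_force: [-4.8, -1.1, 14.1]
width: 0.0
```

```bash
python3 s.py a2; python3 - <<'E'
from m import *
for n in("a1","a2"):
    d=dict(np.load(n+".npz")); print(n,jar(d)[::5].round(4).tolist())
E
```

```text
4.3 tray [-0.0006 -0.0538] z 0.0719 F [-4.77 -1.06 14.08]
a1 []
a2 [[-0.0238, -0.0566, 20.0], [-0.0366, -0.0552, 22.0], [-0.0493, -0.0537, 22.0]]
```

View pics/a2.png

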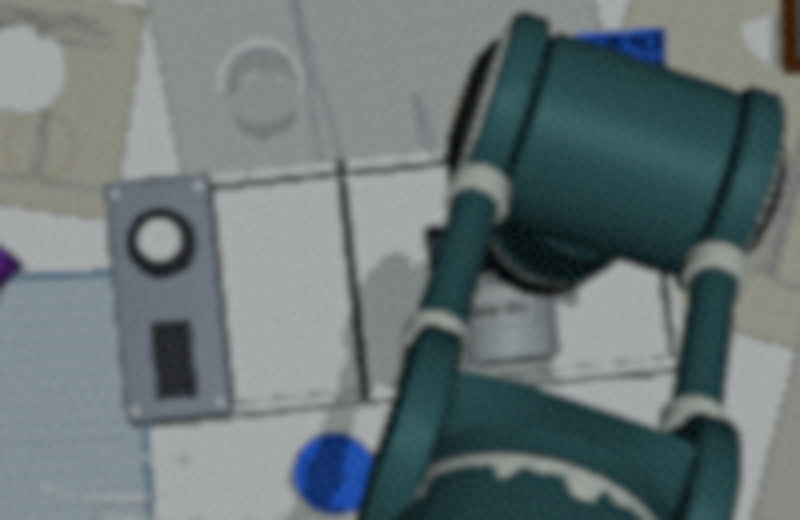

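>>> arm_command:
  rows:
    - {"xyz": [-0.003, 0, -0.0005], "delta_rot": [0, 0, 0], "gripper": 0}
    - {"xyz": [-0.004, 0, 0], "delta_rot": [0, 0, 0], "gripper": 0}
    - {"xyz": [-0.004, 0, 0], "delta_rot": [0, 0, 0], "gripper": 0}
    - {"xyz": [0, 0, 0], "delta_rot": [0, 0, 0], "gripper": 0}

```text
time: 4.75
tool_pos: [0.5449, -0.1406, 0.0719]
tcp_rot: [2.339, -2.097, 0.001]
wrist_force: [-4.6, -1.3, 11.3]
width: -0.002
```

>>> arm_command:
  rows:
    - {"xyz": [-0.004, 0, 0.0002], "delta_rot": [0, 0, 0], "gripper": 0}
    - {"xyz": [-0.004, 0, 0.0003], "delta_rot": [0, 0, 0], "gripper": 0}
    - {"xyz": [-0.003, 0, 0.0005], "delta_rot": [0, 0, 0], "gripper": 0}
    - {"xyz": [0, 0, 0], "delta_rot": [0, 0, 0], "gripper": 0}

```text
time: 5.15
tool_pos: [0.5439, -0.1299, 0.0717]
tcp_rot: [2.339, -2.097, 0.001]
wrist_force: [-6.2, -0.5, 16.6]
width: -0.001
```

```bash
python3 s.py a3; python3 - <<'E'
from m import *
for n in("a3",):
    d=dict(np.load(n+".npz")); print(n,jar(d)[::3].round(4).tolist())
E
```

```text
5.15 tray [-0.0004 -0.0318] z 0.0717 F [-6.16 -0.53 16.64]
a3 [[-0.0248, -0.0411, 24.0], [-0.0324, -0.0402, 24.0], [-0.0402, -0.0406, 23.0], [-0.048, -0.041, 24.0], [-0.0556, -0.0402, 24.0]]
```

>>> arm_command:
  rows:
    - {"xyz": [0, 0, -0.005], "delta_rot": [0, 0, 0], "gripper": 0}
    - {"xyz": [0, 0, -0.005], "delta_rot": [0, 0, 0], "gripper": 0}
    - {"xyz": [0.012, 0, 0], "delta_rot": [0, 0, 0], "gripper": 0}
    - {"xyz": [0.011, 0, 0], "delta_rot": [0, 0, 0], "gripper": 0}
    - {"xyz": [0, 0, 0.005], "delta_rot": [0, 0, 0], "gripper": 0}
    - {"xyz": [0, 0, 0.003], "delta_rot": [0, 0, 0], "gripper": 0}
    - {"xyz": [0, 0, 0.0015], "delta_rot": [0, 0, 0], "gripper": 0}
    - {"xyz": [0, 0, 0], "delta_rot": [0, 0, 0], "gripper": 0}

```text
time: 6.0
tool_pos: [0.5457, -0.1528, 0.0698]
tcp_rot: [2.338, -2.096, -0.001]
wrist_force: [-2.7, -0.7, 4.4]
width: -0.002
```

```bash
python3 s.py
```

```text
6.0 tray [-0.0011 -0.0548] z 0.0698 F [-2.72 -0.73  4.44]
```

>>> arm_command:
  rows:
    - {"xyz": [-0.003, 0, -0.0002], "delta_rot": [0, 0, 0], "gripper": 0}
    - {"xyz": [-0.004, 0, -0.0002], "delta_rot": [0, 0, 0], "gripper": 0}
    - {"xyz": [-0.004, 0, -0.0002], "delta_rot": [0, 0, 0], "gripper": 0}
    - {"xyz": [-0.004, 0, -0.0002], "delta_rot": [0, 0, 0], "gripper": 0}
    - {"xyz": [-0.004, 0, 0], "delta_rot": [0, 0, 0], "gripper": 0}
    - {"xyz": [-0.004, 0, 0], "delta_rot": [0, 0, 0], "gripper": 0}

```text
time: 6.6
tool_pos: [0.5432, -0.1297, 0.0718]
tcp_rot: [2.339, -2.096, -0.0]
wrist_force: [-5.0, -1.0, 12.1]
width: -0.001
```

>>> arm_command:
  rows:
    - {"xyz": [-0.004, 0, 0], "delta_rot": [0, 0, 0], "gripper": 0}
    - {"xyz": [-0.004, 0, 0], "delta_rot": [0, 0, 0], "gripper": 0}
    - {"xyz": [-0.004, 0, 0], "delta_rot": [0, 0, 0], "gripper": 0}
    - {"xyz": [-0.004, 0, 0], "delta_rot": [0, 0, 0], "gripper": 0}
    - {"xyz": [-0.004, 0, 0], "delta_rot": [0, 0, 0], "gripper": 0}
    - {"xyz": [-0.003, 0, 0], "delta_rot": [0, 0, 0], "gripper": 0}
    - {"xyz": [0, 0, 0], "delta_rot": [0, 0, 0], "gripper": 0}

```text
time: 7.3
tool_pos: [0.5408, -0.1064, 0.0718]
tcp_rot: [2.339, -2.096, -0.001]
wrist_force: [-4.5, -0.1, 11.3]
width: 0.0
```

```bash
python3 s.py a4; python3 - <<'E'
from m import *
for n in("a4",):
    d=dict(np.load(n+".npz")); print(n,jar(d)[::3].round(4).tolist())
E
```

```text
7.3 tray [-0.0009 -0.0081] z 0.0718 F [-4.49 -0.09 11.32]
a4 [[-0.0248, -0.0166, 23.0], [-0.0326, -0.0171, 24.0], [-0.0402, -0.0162, 24.0], [-0.048, -0.0166, 23.0], [-0.0557, -0.0171, 24.0]]
```

>>> arm_command:
  rows:
    - {"xyz": [0, 0, -0.005], "delta_rot": [0, 0, 0], "gripper": 0}
    - {"xyz": [0, 0, -0.005], "delta_rot": [0, 0, 0], "gripper": 0}
    - {"xyz": [0.012, 0, 0], "delta_rot": [0, 0, 0], "gripper": 0}
    - {"xyz": [0.011, 0, 0], "delta_rot": [0, 0, 0], "gripper": 0}
    - {"xyz": [0, 0, 0.005], "delta_rot": [0, 0, 0], "gripper": 0}
    - {"xyz": [0, 0, 0.004], "delta_rot": [0, 0, 0], "gripper": 0}
    - {"xyz": [0, 0, 0.0015], "delta_rot": [0, 0, 0], "gripper": 0}
    - {"xyz": [0, 0, 0], "delta_rot": [0, 0, 0], "gripper": 0}

```text
time: 8.15
tool_pos: [0.5432, -0.1298, 0.0698]
tcp_rot: [2.338, -2.097, -0.001]
wrist_force: [-0.9, -0.4, 3.0]
width: 0.003
```

```bash
python3 s.py
```

```text
8.15 tray [-0.0011 -0.0316] z 0.0698 F [-0.89 -0.39  3.04]
```

>>> arm_command:
  rows:
    - {"xyz": [-0.003, 0, 0], "delta_rot": [0, 0, 0], "gripper": 0}
    - {"xyz": [-0.004, 0, -0.0002], "delta_rot": [0, 0, 0], "gripper": 0}
    - {"xyz": [-0.004, 0, -0.0002], "delta_rot": [0, 0, 0], "gripper": 0}
    - {"xyz": [-0.004, 0, -0.0002], "delta_rot": [0, 0, 0], "gripper": 0}
    - {"xyz": [-0.004, 0, 0], "delta_rot": [0, 0, 0], "gripper": 0}
    - {"xyz": [-0.004, 0, 0], "delta_rot": [0, 0, 0], "gripper": 0}

```text
time: 8.75
tool_pos: [0.5407, -0.1065, 0.0718]
tcp_rot: [2.339, -2.096, -0.001]
wrist_force: [-5.2, -0.3, 10.2]
width: -0.0
```

>>> arm_command:
  rows:
    - {"xyz": [-0.004, 0, 0], "delta_rot": [0, 0, 0], "gripper": 0}
    - {"xyz": [-0.004, 0, 0], "delta_rot": [0, 0, 0], "gripper": 0}
    - {"xyz": [-0.004, 0, 0], "delta_rot": [0, 0, 0], "gripper": 0}
    - {"xyz": [-0.004, 0, 0], "delta_rot": [0, 0, 0], "gripper": 0}
    - {"xyz": [-0.004, 0, 0], "delta_rot": [0, 0, 0], "gripper": 0}
    - {"xyz": [-0.003, 0, 0], "delta_rot": [0, 0, 0], "gripper": 0}
    - {"xyz": [0, 0, 0], "delta_rot": [0, 0, 0], "gripper": 0}

```text
time: 9.45
tool_pos: [0.5382, -0.0832, 0.0718]
tcp_rot: [2.339, -2.096, -0.001]
wrist_force: [-5.2, -1.0, 10.8]
width: 0.001
```

```bash
python3 s.py a5; python3 - <<'E'
from m import *
for n in("a5",):
    d=dict(np.load(n+".npz")); print(n,jar(d)[::3].round(4).tolist())
E
```

```text
9.45 tray [-0.001   0.0152] z 0.0718 F [-5.24 -1.03 10.76]
a5 [[-0.0274, 0.0081, 24.0], [-0.0353, 0.0064, 24.0], [-0.0429, 0.0072, 24.0], [-0.0507, 0.0068, 23.0], [-0.0583, 0.0076, 23.0]]
```

>>> arm_command:
  rows:
    - {"xyz": [0, 0, -0.005], "delta_rot": [0, 0, 0], "gripper": 0}
    - {"xyz": [0, 0, -0.005], "delta_rot": [0, 0, 0], "gripper": 0}
    - {"xyz": [0.011, 0, 0], "delta_rot": [0, 0, 0], "gripper": 0}
    - {"xyz": [0.009, 0, 0], "delta_rot": [0, 0, 0], "gripper": 0}
    - {"xyz": [0, 0, 0.005], "delta_rot": [0, 0, 0], "gripper": 0}
    - {"xyz": [0, 0, 0.004], "delta_rot": [0, 0, 0], "gripper": 0}
    - {"xyz": [0, 0, 0.0012], "delta_rot": [0, 0, 0], "gripper": 0}
    - {"xyz": [0, 0, 0], "delta_rot": [0, 0, 0], "gripper": 0}

```text
time: 10.3
tool_pos: [0.5406, -0.1041, 0.0705]
tcp_rot: [2.338, -2.097, -0.001]
wrist_force: [-1.7, -0.5, 5.0]
width: -0.002
```

```bash
python3 s.py
```

```text
10.3 tray [-0.001  -0.0058] z 0.0705 F [-1.73 -0.46  5.04]
```

>>> arm_command:
  rows:
    - {"xyz": [-0.003, 0, -0.0001], "delta_rot": [0, 0, 0], "gripper": 0}
    - {"xyz": [-0.004, 0, -0.0002], "delta_rot": [0, 0, 0], "gripper": 0}
    - {"xyz": [-0.004, 0, -0.0002], "delta_rot": [0, 0, 0], "gripper": 0}
    - {"xyz": [-0.004, 0, -0.0002], "delta_rot": [0, 0, 0], "gripper": 0}
    - {"xyz": [-0.004, 0, 0], "delta_rot": [0, 0, 0], "gripper": 0}
    - {"xyz": [-0.004, 0, 0], "delta_rot": [0, 0, 0], "gripper": 0}
    - {"xyz": [-0.004, 0, 0], "delta_rot": [0, 0, 0], "gripper": 0}
    - {"xyz": [-0.004, 0, 0], "delta_rot": [0, 0, 0], "gripper": 0}
    - {"xyz": [-0.004, 0, 0], "delta_rot": [0, 0, 0], "gripper": 0}
    - {"xyz": [-0.003, 0, 0], "delta_rot": [0, 0, 0], "gripper": 0}
    - {"xyz": [0, 0, 0], "delta_rot": [0, 0, 0], "gripper": 0}

```text
time: 11.4
tool_pos: [0.5364, -0.0655, 0.0719]
tcp_rot: [2.339, -2.097, -0.001]
wrist_force: [-3.7, 0.5, 8.6]
width: -0.001
```

```bash
python3 s.py a6; python3 - <<'E'
from m import *
for n in("a6",):
    d=dict(np.load(n+".npz")); print(n,jar(d)[::3].round(4).tolist())
E
```

```text
11.4 tray [-0.0009  0.033 ] z 0.0719 F [-3.65  0.47  8.58]
a6 [[-0.0255, 0.0258, 24.0], [-0.0332, 0.0267, 24.0], [-0.0409, 0.0262, 23.0], [-0.0487, 0.0258, 24.0], [-0.0563, 0.0266, 24.0]]
```

>>> arm_command:
  rows:
    - {"xyz": [0, 0, -0.005], "delta_rot": [0, 0, 0], "gripper": 0}
    - {"xyz": [0, 0, -0.005], "delta_rot": [0, 0, 0], "gripper": 0}
    - {"xyz": [0.01, 0, 0], "delta_rot": [0, 0, 0], "gripper": 0}
    - {"xyz": [0.009, 0, 0], "delta_rot": [0, 0, 0], "gripper": 0}
    - {"xyz": [0, 0, 0.005], "delta_rot": [0, 0, 0], "gripper": 0}
    - {"xyz": [0, 0, 0.004], "delta_rot": [0, 0, 0], "gripper": 0}
    - {"xyz": [0, 0, 0.0012], "delta_rot": [0, 0, 0], "gripper": 0}
    - {"xyz": [0, 0, 0], "delta_rot": [0, 0, 0], "gripper": 0}

```text
time: 12.25
tool_pos: [0.5382, -0.0849, 0.0706]
tcp_rot: [2.338, -2.097, -0.001]
wrist_force: [-0.2, 0.6, 0.7]
width: 0.004
```

>>> arm_command:
  rows:
    - {"xyz": [0, 0, 0.0004], "delta_rot": [0, 0, 0], "gripper": 0}
    - {"xyz": [-0.003, 0, 0], "delta_rot": [0, 0, 0], "gripper": 0}
    - {"xyz": [-0.004, 0, -0.0001], "delta_rot": [0, 0, 0], "gripper": 0}
    - {"xyz": [-0.004, 0, -0.0002], "delta_rot": [0, 0, 0], "gripper": 0}
    - {"xyz": [-0.004, 0, -0.0002], "delta_rot": [0, 0, 0], "gripper": 0}
    - {"xyz": [-0.004, 0, 0], "delta_rot": [0, 0, 0], "gripper": 0}
    - {"xyz": [-0.004, 0, 0], "delta_rot": [0, 0, 0], "gripper": 0}
    - {"xyz": [-0.004, 0, 0], "delta_rot": [0, 0, 0], "gripper": 0}
    - {"xyz": [-0.004, 0, 0], "delta_rot": [0, 0, 0], "gripper": 0}
    - {"xyz": [-0.004, 0, 0], "delta_rot": [0, 0, 0], "gripper": 0}
    - {"xyz": [-0.003, 0, 0], "delta_rot": [0, 0, 0], "gripper": 0}
    - {"xyz": [0, 0, 0], "delta_rot": [0, 0, 0], "gripper": 0}

```text
time: 13.45
tool_pos: [0.5343, -0.0464, 0.0719]
tcp_rot: [2.34, -2.096, -0.001]
wrist_force: [-4.2, -0.7, 6.5]
width: 0.001
```

```bash
python3 s.py a7; python3 - <<'E'
from m import *
for n in("a7",):
    d=dict(np.load(n+".npz")); print(n,jar(d)[::3].round(4).tolist())
E
```

```text
13.45 tray [-0.0009  0.0523] z 0.0719 F [-4.18 -0.72  6.53]
a7 [[-0.026, 0.0464, 24.0], [-0.0337, 0.046, 23.0], [-0.0415, 0.0455, 24.0], [-0.0491, 0.0463, 24.0], [-0.0567, 0.0471, 24.0]]
```

>>> arm_command:
  rows:
    - {"xyz": [0, 0, -0.004], "delta_rot": [0, 0, 0], "gripper": 0}
    - {"xyz": [0, 0, -0.015], "delta_rot": [0, 0, 0], "gripper": 0}
    - {"xyz": [0, 0, -0.03], "delta_rot": [0, 0, 0], "gripper": 0}
    - {"xyz": [-0.028, -0.009, 0], "delta_rot": [0, 0, 0], "gripper": 0}
    - {"xyz": [-0.028, -0.009, 0], "delta_rot": [0, 0, 0], "gripper": 0}
    - {"xyz": [-0.028, -0.009, 0], "delta_rot": [0, 0, 0], "gripper": 0}
    - {"xyz": [-0.0285, -0.009, 0], "delta_rot": [0, 0, 0], "gripper": 0}
    - {"xyz": [0, 0, 0], "delta_rot": [0, 0, 0], "gripper": 0}
    - {"xyz": [0, 0, 0], "delta_rot": [0, 0, 0], "gripper": 0}

```text
time: 14.4
tool_pos: [0.5584, 0.0692, 0.1208]
tcp_rot: [-2.341, 2.095, -0.001]
wrist_force: [0.3, -0.7, 0.5]
width: -0.002
```

```bash
python3 s.py a8; python3 - <<'E'
from m import *
from workcell import bot
for n in("a8",):
    d=dict(np.load(n+".npz")); print(n,jar(d)[::3].round(4).tolist()); print(jarfit(d))
togo(bot.read_state(),[*world(.035,.165),.046],-TY)
E
```

```text
14.4 tray [0.0356 0.1646] z 0.1208 F [ 0.28 -0.67  0.52]
a8 [[0.0618, 0.0435, 19.0], [0.0542, 0.0456, 20.0], [0.0465, 0.0464, 20.0], [0.0384, 0.0434, 21.0], [0.0308, 0.0455, 24.0], [0.0231, 0.0463, 24.0], [0.0153, 0.0459, 23.0], [0.0076, 0.0467, 23.0], [-0.0002, 0.0462, 24.0], [-0.0078, 0.0471, 24.0], [-0.0156, 0.0466, 23.0], [-0.0234, 0.0461, 24.0], [-0.031, 0.047, 24.0], [-0.0388, 0.0465, 23.0], [-0.0466, 0.046, 24.0], [-0.0542, 0.0469, 24.0]]
(array([-0.01007685,  0.04602067]), np.float64(0.0006809131509098339), 35, np.float64(24.0))
tool shift [-0.0011  0.0003  0.0746]
tool x,y,z in world [[0.109, -0.994, 0.0], [-0.994, -0.109, -0.0], [0.0, -0.0, -1.0]]
turn rotvec [-0.0004 -0.0003  0.001 ]
```

View pics/a8.png

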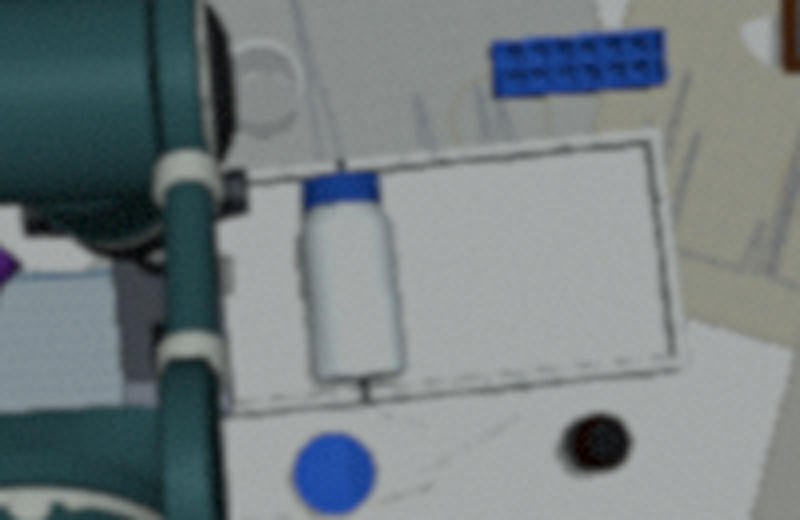

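Seen clear of the arm, the jar lies on the line: axis at tray y = 46 mm, within 1 mm along its length. The line's ends show at crop (342,165) and (366,388). Before pressing, I'll check the button's height.

```bash
python3 - <<'E'
from m import *
d=dict(np.load("top0.npz")); W=cloud(d)
print("button z",np.median(W[188:192,228:232,2]),"block z",np.median(W[200:204,238:242,2]),"floor",np.median(W[195:205,250:270,2]),"button pos",np.median(W[188:192,228:232].reshape(-1,3),axis=0))
s=dict(np.load("scene0.npz")); W=cloud(s)
c=proj(s,[*world(.035,.165),.04]); print(c); u,v=c.round().astype(int); print(W[v-8:v+4,u,:].round(3).tolist())
E
```

```text
button z 0.058068715013772226 block z 0.03488309368330654 floor 0.013369532624906554 button pos [0.55742959 0.06903687 0.05806872]
[255.17555935 197.74999265]
[[0.678, 0.167, -0.003], [0.665, 0.156, 0.001], [0.564, 0.075, 0.054], [0.557, 0.07, 0.055], [0.553, 0.066, 0.054], [0.547, 0.062, 0.054], [0.547, 0.062, 0.051], [0.549, 0.063, 0.047], [0.547, 0.061, 0.045], [0.543, 0.059, 0.044], [0.542, 0.057, 0.042], [0.541, 0.057, 0.039]]
```

>>> arm_command:
  rows:
    - {"xyz": [-0.0005, 0, 0.02], "delta_rot": [0, 0, 0], "gripper": 0}
    - {"xyz": [0, 0, 0.015], "delta_rot": [0, 0, 0], "gripper": 0}
    - {"xyz": [0, 0, 0], "delta_rot": [0, 0, 0], "gripper": 0}

```text
time: 14.75
tool_pos: [0.5554, 0.068, 0.0823]
tcp_rot: [2.335, -2.096, -0.006]
wrist_force: [-1.1, -1.2, -0.7]
width: -0.003
```

>>> arm_command:
  rows:
    - {"xyz": [0, 0, 0.015], "delta_rot": [0, 0, 0], "gripper": 0}
    - {"xyz": [0, 0, 0.008], "delta_rot": [0, 0, 0], "gripper": 0}
    - {"xyz": [0, 0, 0.002], "delta_rot": [0, 0, 0], "gripper": 0}
    - {"xyz": [0, 0, 0], "delta_rot": [0, 0, 0], "gripper": 0}

```text
time: 15.15
tool_pos: [0.5577, 0.069, 0.0595]
tcp_rot: [2.338, -2.097, -0.001]
wrist_force: [-0.1, -0.3, 0.1]
width: 0.001
```

>>> arm_command:
  rows:
    - {"xyz": [0, 0, 0.002], "delta_rot": [0, 0, 0], "gripper": 0}
    - {"xyz": [0, 0, 0.002], "delta_rot": [0, 0, 0], "gripper": 0}
    - {"xyz": [0, 0, 0.001], "delta_rot": [0, 0, 0], "gripper": 0}
    - {"xyz": [0, 0, 0], "delta_rot": [0, 0, 0], "gripper": 0}

```text
time: 15.55
tool_pos: [0.5585, 0.0692, 0.0555]
tcp_rot: [-2.339, 2.097, -0.001]
wrist_force: [-0.1, 0.1, 2.1]
width: -0.001
```

```bash
python3 s.py
```

```text
15.55 tray [0.0357 0.1645] z 0.0555 F [-0.07  0.06  2.07]
```

Contact at about z = 0.056. Now I'll press further in small steps.

>>> arm_command:
  rows:
    - {"xyz": [0, 0, 0.001], "delta_rot": [0, 0, 0], "gripper": 0}
    - {"xyz": [0, 0, 0.001], "delta_rot": [0, 0, 0], "gripper": 0}
    - {"xyz": [0, 0, 0.001], "delta_rot": [0, 0, 0], "gripper": 0}
    - {"xyz": [0, 0, 0.001], "delta_rot": [0, 0, 0], "gripper": 0}
    - {"xyz": [0, 0, 0], "delta_rot": [0, 0, 0], "gripper": 0}

```text
time: 16.05
tool_pos: [0.5584, 0.0692, 0.0513]
tcp_rot: [-2.338, 2.097, -0.001]
wrist_force: [0.7, -0.1, 3.6]
width: -0.001
```

>>> arm_command:
  rows:
    - {"xyz": [0, 0, 0.001], "delta_rot": [0, 0, 0], "gripper": 0}
    - {"xyz": [0, 0, 0.0005], "delta_rot": [0, 0, 0], "gripper": 0}
    - {"xyz": [0, 0, 0], "delta_rot": [0, 0, 0], "gripper": 0}

```text
time: 16.35
tool_pos: [0.5585, 0.0692, 0.05]
tcp_rot: [-2.338, 2.097, -0.001]
wrist_force: [-0.0, 0.6, 5.3]
width: -0.001
```

>>> arm_command:
  rows:
    - {"xyz": [0, 0, 0.0005], "delta_rot": [0, 0, 0], "gripper": 0}
    - {"xyz": [0, 0, 0.0005], "delta_rot": [0, 0, 0], "gripper": 0}
    - {"xyz": [0, 0, 0], "delta_rot": [0, 0, 0], "gripper": 0}
    - {"xyz": [0, 0, 0], "delta_rot": [0, 0, 0], "gripper": 0}

```text
time: 16.75
tool_pos: [0.5585, 0.0692, 0.0499]
tcp_rot: [-2.339, 2.097, -0.001]
wrist_force: [-2.4, 0.2, 9.9]
width: 0.004
```

The button is fully down: z stays at 0.050 while the force rises to 10 N. Now I'll release it and back off.

>>> arm_command:
  rows:
    - {"xyz": [0, 0, -0.004], "delta_rot": [0, 0, 0], "gripper": 0}
    - {"xyz": [0, 0, -0.01], "delta_rot": [0, 0, 0], "gripper": 0}
    - {"xyz": [0, 0, -0.03], "delta_rot": [0, 0, 0], "gripper": 0}
    - {"xyz": [0, 0, -0.04], "delta_rot": [0, 0, 0], "gripper": 0}
    - {"xyz": [0, 0, -0.04], "delta_rot": [0, 0, 0], "gripper": 0}
    - {"xyz": [-0.03, 0, 0], "delta_rot": [0, 0, 0], "gripper": 0}
    - {"xyz": [-0.03, 0, 0], "delta_rot": [0, 0, 0], "gripper": 0}
    - {"xyz": [-0.03, 0, 0], "delta_rot": [0, 0, 0], "gripper": 0}
    - {"xyz": [-0.03, 0, 0], "delta_rot": [0, 0, 0], "gripper": 0}
    - {"xyz": [-0.03, 0, 0], "delta_rot": [0, 0, 0], "gripper": 0}
    - {"xyz": [0, 0, 0], "delta_rot": [0, 0, 0], "gripper": 0}
    - {"xyz": [0, 0, 0], "delta_rot": [0, 0, 0], "gripper": 0}

```text
time: 17.95
tool_pos: [0.5409, 0.2183, 0.172]
tcp_rot: [2.339, -2.094, -0.001]
wrist_force: [-0.7, -0.7, 0.1]
width: 0.0
```

```bash
python3 s.py a9; python3 - <<'E'
from m import *
d=dict(np.load("a9.npz")); print(jarfit(d)); W=cloud(d); print("button z",np.median(W[188:192,228:232,2]))
# line visible ends past the jar on rails (z .028)
d0=dict(np.load("top0.npz"))
print("change outside arm:",[ (np.abs(d["pixels"][a:b,c:e].astype(int)-d0["pixels"][a:b,c:e]).mean().round(1)) for a,b,c,e in[(235,255,325,355),(235,262,260,290),(135,160,310,360),(265,290,360,420)]])
E
```

```text
17.95 tray [0.0344 0.3147] z 0.172 F [-0.71 -0.73  0.14]
(array([-0.01021964,  0.046057  ]), np.float64(0.0006706512146728678), 35, np.float64(24.0))
button z 0.05709866378341552
change outside arm: [np.float64(13.7), np.float64(11.0), np.float64(11.4), np.float64(16.5)]
```

View pics/a9.png

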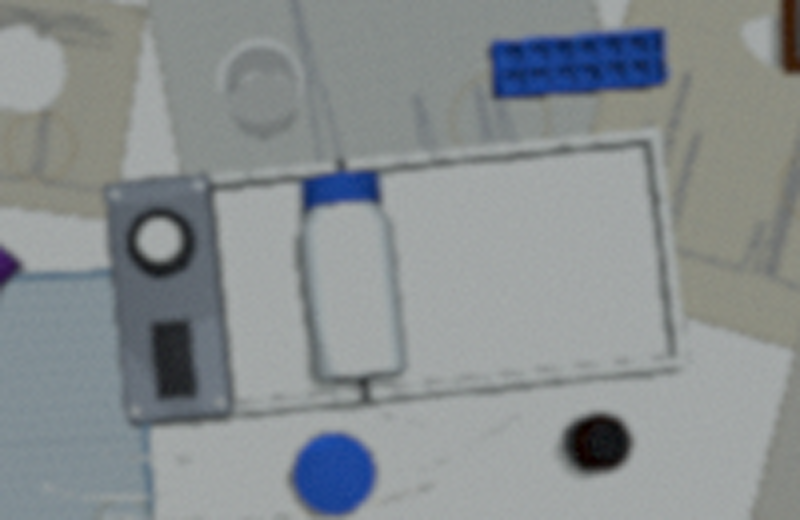

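The jar lies on the line at crop (350,280), with the bar ends visible at (342,165) and (366,388). The button is back up at (160,240), z = 57 mm. The bystanders look to be where they were and the arm is clear, so I'm handing in.

```bash
python3 -c "
from workcell import bot
print(bot.finish_job())"
```

```text
the job is handed in; nothing more can be done
None
```

The jar is on the reading line and the button has been pressed. I handed the job in at about 18 s on the clock; no verdict was reported.

- **Jar:** I rolled it about 107 mm along the tray in five strokes, with the closed fingertips on top of it. The most downward force I read was about 17 N, and the jar was never lifted. The last camera check put its axis at tray y = +46 mm (line at +45 mm), about 0.01 rad off parallel, so within about 2 mm of the line along its length.
- **Button:** Once the fingers were off the jar, I pressed it straight down. Contact was at about z = 56 mm and it stopped at 50 mm with 10 N on it, so the full 6 mm travel. After release the camera showed it up again at 57 mm.
- **Bystanders:** The arm touched none of them on its path. In the final picture the tin, amber bottle, beaker and rack look unmoved. The pen was outside that picture.
- **Checks that failed or disagreed:**
  - I first expected the button's top at about 40 mm; both cameras showed 55–58 mm, and I pressed from that.
  - My pixel comparison around the bystanders was inconclusive. It showed a general change of 11–16 grey levels, which I put down to noise and shadow, so I went by the picture.
  - There was a steady sideways force of about 5 N on the fingers while rolling, with no visible effect on the jar.

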